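Set the stone-slicing jig: pry up the hood, feed three clicks and hold

ROBOT

A 6-joint arm with a two-finger parallel gripper is mounted at the origin on a cart in front of the work surface, level with it; the furniture and walls round the work are solid. World frame = base frame: x ahead of the robot, y to its left, z up, the work surface at z = 0. Lengths are in m, angles in rad, forces in N, time in s.
With the tool pointing down it reaches from about 0.25 to 0.725 m from the base axis. Payload 4 kg.
Tool frame: the origin (TCP) lies midway between the tips of the shut fingers; the grasp point (between the pads) lies 19 mm behind it; z points along the fingers, y is the line along which they close (so a half turn about z gives the same grasp; the last joint's range is limited). The gripper opens to 85 mm and grips with 20 to 120 N. Pads are 22 mm wide; open, the fingers measure 114 mm over their backs; the gripper's body (76 mm by 85 mm) begins 54 mm behind the grasp point. The pads swing forward as they close: fully open they stand 13 mm farther back than shut.
Start: joints at [-1.307, 0.241, 0.005, 1.335, 0, 1.571], TCP at [0.13, -0.483, 0.195] pointing down, gripper open.
Joint ranges: [-2.72, 2.72], [-1.05, 1.87], [-1.09, 1.28], [-1.99, 2.15], [-1.42, 1.44], [-3.14, 3.14]. Speed limits (rad/s): [2.79, 2.79, 3.14, 3.14, 3.14, 3.14].

INTERFACE

Orientations are given as a unit quaternion [x, y, z, w].
In Python, from workcell import get_obs, camera, job_done, silhouettes gives the robot as it stands. The module is installed in compiled form; this text tells all that it offers.
- The arm moves only by the tool drive_tool, never from a script. Its argument "increments" is a list of rows, each a list of 3 entries, a list of its own where there are three numbers: the shift along the world's x, y, z in mm, then the turn, a rotation vector about the world's x, y, z in degrees, then the opening, from 0 (shut) to 1 (fully open). A call has 1 to 8 rows; each row shifts and turns the commanded pose from where the row before left it; what a row does not reach is not made up. A row lasts 1/12 s, in which the tool goes at most 41.7 mm and 7.16 degrees, less where a joint would pass 70% of its speed; a pose out of reach is approached as far as the arm can. A call is refused whole if a number of a shift passes 41.7 or a number of a turn 7.16, either way. A call with a gripper value outside its range is refused whole. The fingers move at their own pace and stop on an object; the grip force is fixed at half the most. Time passes only in rows, so rows that do not move let the fingers close. It gives the time, the measured TCP pose, the force, the opening and the grip force at its end, in the units of the state.
- get_obs(): the state, without advancing time (a new reading comes with each control period).
- camera(name): name is "scene" or "side" or "wrist"; returns a dict with "image" (420x560x3 uint8, red, green, blue), "K" (3x3 intrinsics, pixels), "view" (4x4, takes a point from world to camera coordinates). Camera axes: x right, y down, z forward; pixel columns grow to the right and rows downward; lengths in m; the calibration is good to about 2 mm. A picture is of the moment at which its call begins. There is no depth.
- job_done(): hands the job in; it is judged then, once.
Trained networks look in a picture, given as the dict that the camera call returned (one of the last four; its "shot" number tells which), for a name from the list of things; names that differ only in an ending like _2 or _b are one class to them, and where a whole thing is asked for, a point or a joint stands for the part that bears it (a point fixed in the world has none). Each returns a list of dicts, best first, with "conf" (0 to 1); they miss things now and then, are a little off and sometimes report something else, mostly with a low value. They report only what shows in the picture. A call takes as long as a camera call. They do not tell look-alikes from the thing itself.
- silhouettes(query, picture): "region" (420x560 bool, what is visible of it) and "bbox" ([left, top, right, bottom] in pixels, round what is visible of it).
The state is a dict: "clock": time; "joint_pos": joint angles; "joint_vel": joint speeds; "tau": joint torques, N m; "eef_pos": TCP position; "tool_rot": TCP orientation; "ft_force": force on the tool from outside, world axes, zero at the start; "ft_torque": the same for the moment, N m; "grip_width": finger opening in m; "grasp_force": force on a finger pad.
Only numpy, scipy, OpenCV 4.12 (cv2) and the standard library are available. Lean on these libraries where they do the work, as an engineer would, in place of code of your own. Each camera call takes 0.05 s, during which the arm holds its last target. There are 200 camera calls.

TASK

Set the slicing jig for a slice three clicks thick: with the flat screwdriver in the notch at the hood's front edge, lever up the hood that snaps shut over the feed lever and swing it fully open, then lay the screwdriver down on the bench clear of the jig. Take the feed lever's upright knob and draw it from its home at the left to the right by exactly three clicks, never over into the fourth. The lever springs back when let go and the carriage has yet to be locked, so finish still holding the lever in the third notch; leave the vial, the loose rock and the sanding block where they are.

Things in the scene. Friction and masses are not known exactly. Their poses are not given: they have to be found in the camera images.
- slicing_jig: Grey cast jig, fixed to the bench. Origin on the bench under the middle of its hooded part; x runs from its front to its back, y to the left, z up. Hooded part x -60 to 60 mm, y -75 to 75 mm, deck 45 mm high. Right of it (y -74 to -202 mm, x -95 to 95 mm) the slideway with carriage and clamped stone, up to 80 mm high, and four saw-guide posts, 85 mm. Left: two screwed lugs 17 mm high, to y 100 mm.
- pry_notch (a point): Mouth of the pry notch, at the middle of the jig's front face (jig x -60, y 0, z 40 mm), axes as the jig. The notch is a recess in the deck, 28 mm wide, 23 mm deep toward jig +x, open to the front; its floor is 34 mm, its roof (the shut hood's lower front edge) 45 mm above the bench. A ledge 15 mm long, 36 wide, level with the floor, stands out in front of it as a fulcrum.
- hood (a joint): Hood angle (rad): 0 shut, grows as its front edge rises, stop at 1.75. Thin aluminium cover, open below, 120 mm deep, 146 wide, 50 high (45 to 95 mm above the bench), 2 mm walls, 0.12 kg. Two ball catches behind its front wall (y -50, 50 mm) hold it shut: about 3 N up at the front edge frees it within 0.1 rad, then under 1 N lifts it. Past 1.2 rad it falls open and stays.
- hood_hinge (a point): Middle of the hood's hinge line, which runs along the jig's y axis at the back: jig x 62 mm, 46 mm above the bench. Axes as the jig.
- hood_lip (a point): Middle of the hood's front lower edge, outer face, over the pry notch; moves with the hood, 122 mm from the hinge.
- click_lever (a joint): Feed lever angle (rad): 0 at home (left), grows as the knob goes right, counter-clockwise from above; end stop 1.02. A sprung ball drops into a notch every 0.20: clicks at 0.20, 0.40, 0.60, 0.80, ridges half way between. The push at the knob jumps up on leaving a notch and sinks past the ridge, 1 to 10 N in all; the spring brings the lever home when let go. It drives the carriage 3 mm a click.
- lever_knob (a point): Middle of the lever's black upright knob (it spins freely), 16 mm in diameter, from 61 to 87 mm above the bench (this point 74 mm); under the hood until that is open. At home it is at jig x -26, y 34 mm; at the third click x -35, y -7 mm. The flat lever arm, 13 mm wide, top 61 mm above the bench, runs from under it to the pivot. Fingertips kept above the arm's top have free space all round.
- lever_pivot (a point): The lever's upright pivot axis (jig x 35, y 0), at the height of the knob's middle; the knob swings level about it at 70 mm radius.
- screwdriver: Flat-bladed screwdriver, 141 mm long, 0.06 kg, lying on the bench. Origin under the middle of its length; y runs along it from blade to handle. Handle, to be gripped: y 0 to 70 mm, 22 mm in diameter from y 21 to 64 mm and tapering in front of that; round shank of 5 mm from y 0 to -60 mm; blade 6 mm wide, 2 mm thick, tip at y -70 mm. Its axis is 11 mm above the origin (it may roll).
- handle_middle (a point): Middle of the screwdriver's handle, on its axis (tool y 35 mm, z 11 mm), 11 mm above the bench as it lies.
- blade_tip (a point): Tip of the screwdriver's blade, on its axis (tool y -70 mm, z 11 mm); axes as the screwdriver.
- vial: Bystander: capped glass vial, 25 mm in diameter, 56 mm tall, standing; origin under its middle.
- rock: Bystander: loose rock, 52 x 66 x 45 mm; origin under its middle.
- sanding_block_loose: Bystander: brown sanding block, 58 x 95 x 28 mm; origin under its middle.
Mind the look-alikes: they are no part of the job. Leave any pink look-alike of the screwdriver alone.

How it is judged:
On the way, in this order (a step that is already met when the one before it is completed fails the run):
1. the hood is levered off its catches by the screwdriver (value of joint hood between 0.12 and 1.3 rad and contact force between screwdriver and hood above 0.1 N), for 0.02 s.
2. the hood stands fully open (value of joint hood above 1.5 rad), for 0.2 s.
3. the screwdriver lies released on the bench, clear of the jig (height (world z) of handle_middle between 0 and 0.02 m and height (world z) of blade_tip below 0.03 m and linear speed of screwdriver below 0.02 m/s and contact force between the fingers and screwdriver below 0.05 N and contact force between screwdriver and slicing_jig below 0.05 N), for 0.2 s.
4. the fingers hold the lever in its third notch (value of joint click_lever between 0.52 and 0.68 rad and velocity of joint click_lever between -0.1 and 0.1 rad/s and contact force between the fingers and click_lever above 1 N and contact force between screwdriver and click_lever below 0.05 N), for 0.3 s.
At the end, for the whole second after the job is handed in: Fingers hold the lever still in its third notch (0.52 to 0.68 rad) with over 1 N, no screwdriver on it; hood open past 1.5 rad; screwdriver at rest, released, on the bench and not touching the jig; vial, rock and sanding block within 20 mm of their places (all of step 3 and all of step 4 and value of joint hood above 1.5 rad and distance of each of vial, rock, sanding_block_loose from where it was at the start of the episode below 0.02 m); the arm keeps its last pose, push and grip.
It fails at once if the lever is pushed over the ridge into the fourth notch (value of joint click_lever above 0.74 rad).
It fails at once if the capped glass vial is moved by more than 20 mm (distance of vial from where it was at the start of the episode above 0.02 m).
It fails at once if the loose rock is moved by more than 20 mm (distance of rock from where it was at the start of the episode above 0.02 m).
It fails at once if the sanding block is moved by more than 20 mm (distance of sanding_block_loose from where it was at the start of the episode above 0.02 m).
It also fails if it takes over 72 s, if anything falls off the work surface, if the arm or the gripper's body presses on something with over 40 N, if the wrist force passes 120 N, or if a joint passes its speed limit or range.

## Working session

There is one attempt and no reset: what is moved stays moved. The work goes in short steps, Python scripts to look and compute and a tool call to move; the robot and the scene stay as the last step left them, time stands still between calls to the robot, and variables do not carry over. Pictures are saved under pics/ and viewed, at most 10 in all, crops included, and the job is handed in when it is done.

Besides the shell and the picture viewer there is one more tool, called after "Request:" as name([rows], argument=value, ...), one row to a line, values as JSON. drive_tool: Moves the arm, as the interface text tells. Its arguments: {"type":"object","properties":{"increments":{"type":"array"}},"required":["increments"]}

```bash
mkdir -p pics
cat > h.py <<'E'
import numpy as np, cv2
from workcell import *
def pix2z(c,uv,z):
    K=c["K"];V=c["view"];R=V[:3,:3];t=V[:3,3]
    d=R.T@np.linalg.inv(K)@np.array([uv[0],uv[1],1.]);o=-R.T@t
    return o+d*(z-o[2])/d[2]
def proj(c,p):
    q=c["view"][:3,:3]@np.asarray(p,float)+c["view"][:3,3];q=c["K"]@q;return q[:2]/q[2]
def save(c,n,im=None):
    cv2.imwrite("pics/"+n,cv2.cvtColor(c["image"] if im is None else im,cv2.COLOR_RGB2BGR))
E
python3 - <<'E'
from h import *
a=camera("scene");b=camera("side")
im=np.vstack([a["image"],b["image"]]);im=cv2.resize(im,(448,672))
save(a,"a.png");save(b,"b.png")
for c,n in((a,"scene"),(b,"side")):
    o=-c["view"][:3,:3].T@c["view"][:3,3];print(n,o.round(3),c["K"][0,0])
    for q in["slicing_jig","hood","screwdriver","vial","rock","sanding_block_loose"]:
        for s in silhouettes(q,c):
            m=np.argwhere(s["region"]).mean(0)[::-1]
            print(q,round(s["conf"],2),[int(x) for x in s["bbox"]],m.round(0),pix2z(c,m,0.011)[:2].round(3),int(s["region"].sum()))
o=get_obs();print(o["clock"],o["eef_pos"],o["tool_rot"])
E
```

```text
scene [-0.309  0.715  0.982] 465.68576315745827
slicing_jig 0.83 [223, 184, 307, 261] [261. 222.] [ 0.635 -0.074] 3344
hood 0.65 [224, 194, 280, 243] [253. 219.] [ 0.667 -0.063] 1740
hood 0.31 [160, 275, 195, 306] [177. 289.] [0.572 0.303] 749
screwdriver 0.69 [223, 186, 310, 259] [261. 222.] [ 0.634 -0.073] 3362
screwdriver 0.64 [341, 229, 364, 244] [353. 239.] [ 0.36  -0.223] 143
rock 0.67 [174, 309, 201, 331] [185. 319.] [0.465 0.349] 418
sanding_block_loose 0.72 [161, 274, 196, 308] [178. 289.] [0.572 0.303] 759
side [ 0.47  -1.024  0.824] 399.9469719402101
slicing_jig 0.97 [272, 189, 345, 268] [304. 231.] [ 0.621 -0.053] 3897
hood 0.89 [272, 186, 322, 232] [298. 209.] [0.617 0.066] 1585
screwdriver 0.78 [225, 317, 281, 329] [245. 323.] [ 0.427 -0.392] 301
screwdriver 0.66 [210, 271, 252, 281] [222. 275.] [ 0.365 -0.22 ] 219
vial 0.56 [318, 297, 330, 323] [325. 308.] [ 0.632 -0.365] 192
rock 0.6 [244, 157, 259, 176] [249. 167.] [0.459 0.369] 157
sanding_block_loose 0.61 [272, 163, 286, 185] [278. 173.] [0.571 0.309] 259
0.7 [ 0.13037921 -0.48271257  0.1949255 ] [9.91313966e-01 1.31516616e-01 1.23782045e-05 1.76769408e-05]
```

View pics/a.png

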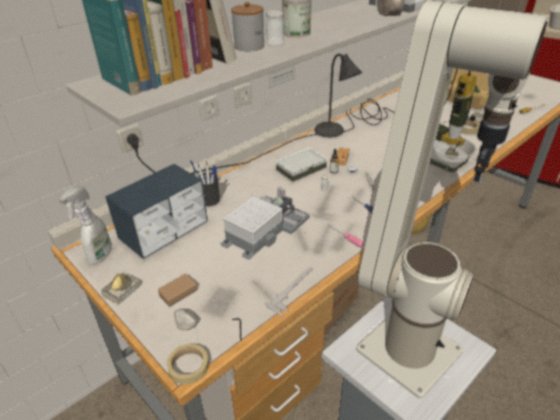

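View pics/b.png

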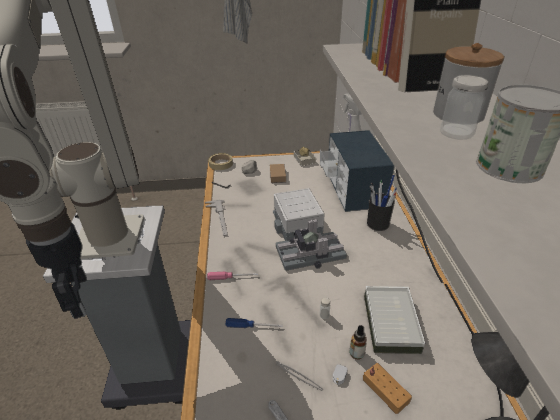

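The scene view shows the jig at about (261,222), facing the robot, with pink and blue screwdrivers to its right. The side view shows the pink look-alike at (232,275) and the blue screwdriver at (253,323), handle toward the robot, with the vial at (325,308). I'll move to the blue one and look with the wrist camera.

Request:
drive_tool([
  [[35,10,20],[0,0,0],1],
  [[35,10,20],[0,0,0],1],
  [[35,10,10],[0,0,0],1],
  [[35,10,10],[0,0,0],1],
  [[35,10,0],[0,0,0],1],
  [[35,10,0],[0,0,0],1],
  [[30,10,0],[0,0,0],1],
  [[0,0,0],[0,0,0],1],
])

```text
clock: 1.37
eef_pos: [0.3755, -0.4106, 0.2543]
tool_rot: [0.991, 0.135, 0.001, -0.0]
ft_force: [-1.2, 0.9, -1.2]
grip_width: 0.0857
grasp_force: 0.0
```

Run:
```python
from h import *
w=camera("wrist");save(w,"w.png");b=camera("side")
print(w["view"].round(3),w["K"][0,0]);o=get_obs();print(o["eef_pos"],o["tool_rot"])
for c,n in((w,"wrist"),(b,"side")):
    for s in silhouettes("screwdriver",c):
        p=np.argwhere(s["region"])[:,::-1].astype(float);m=p.mean(0)
        col=c["image"][s["region"]].mean(0).round()
        d=np.linalg.svd(p-m,full_matrices=0)[2][0];t=(p-m)@d
        e=[pix2z(c,m+d*k,0.011)[:2].round(4) for k in(t.min(),t.max())]
        print(n,round(s["conf"],2),col,s["bbox"],e,np.linalg.norm(e[0]-e[1]))
```

```text
[[ 0.267 -0.964 -0.    -0.495]
 [-0.929 -0.258  0.267  0.193]
 [-0.257 -0.071 -0.964  0.502]
 [ 0.     0.     0.     1.   ]] 289.59623729913716
[ 0.3712451  -0.4120188   0.25442004] [ 9.91130141e-01  1.32893821e-01 -4.58260612e-04 -2.56104564e-04]
wrist 0.65 [59. 71. 91.] [257.2, 68.8, 306.9, 165.5] [array([ 0.5188, -0.4049]), array([ 0.3792, -0.383 ])] 0.1413073600347838
wrist 0.62 [164. 109. 122.] [136.3, 72.9, 164.8, 172.9] [array([ 0.4648, -0.2231]), array([ 0.3242, -0.219 ])] 0.14065976681339978
side 0.56 [40. 50. 70.] [227.8, 318.9, 256.3, 329.0] [array([ 0.3804, -0.384 ]), array([ 0.4548, -0.3964])] 0.07542625537569789
side 0.54 [139.  95. 104.] [208.3, 271.2, 257.4, 283.4] [array([ 0.3245, -0.2188]), array([ 0.4594, -0.2248])] 0.13503336624701315
```

View pics/w.png

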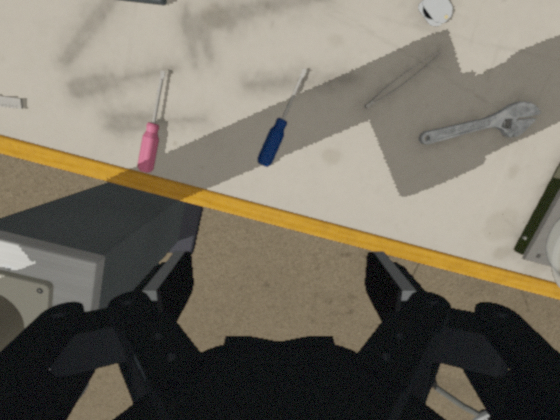

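The blue screwdriver shows at (257–307, 69–166) in the wrist view. Its measured length is 141 mm, which matches the given size. Next I look at the jig.

Request:
drive_tool([
  [[12,40,0],[0,0,-3],1],
  [[12,40,0],[0,0,-3],1],
  [[12,40,0],[0,0,-3],1],
  [[12,40,0],[0,0,-3],1],
  [[12,40,0],[0,0,-3],1],
  [[12,40,0],[0,0,-3],1],
  [[12,40,0],[0,0,-3],1],
  [[12,40,0],[0,0,-3],1],
])

```text
clock: 2.23
eef_pos: [0.4655, -0.093, 0.2555]
tool_rot: [0.997, -0.08, 0.001, 0.0]
ft_force: [0.6, -0.8, -0.3]
grip_width: 0.0852
grasp_force: 0.0
```

Request:
drive_tool([
  [[0,0,0],[0,0,0],1],
  [[0,0,0],[0,0,0],1],
  [[0,0,0],[0,0,0],1],
])

```text
clock: 2.48
eef_pos: [0.4656, -0.0945, 0.2551]
tool_rot: [0.997, -0.078, 0.0, 0.0]
ft_force: [0.0, -0.5, 0.9]
grip_width: 0.0853
grasp_force: 0.0
```

Run:
```python
from h import *
w=camera("wrist");print(get_obs()["eef_pos"],get_obs()["tool_rot"])
im=w["image"].copy()
np.savez("w2.npz",K=w["K"],view=w["view"],image=w["image"])
for q in("hood","slicing_jig","pry_notch"):
    try:
        for s in silhouettes(q,w):
            cs,_=cv2.findContours(s["region"].astype(np.uint8),0,2);c=max(cs,key=cv2.contourArea)
            r=cv2.minAreaRect(c);print(q,round(s["conf"],2),s["bbox"],r,cv2.boxPoints(r).tolist())
            if q=="hood": print([pix2z(w,p,.095)[:2].round(4) for p in cv2.boxPoints(r)])
    except Exception as e: print(q,e)
save(w,"w2.png",cv2.resize(im,(800,600)))
```

```text
[ 0.46551809 -0.09502239  0.25509137] [ 9.96910983e-01 -7.85391615e-02  5.28517024e-05  3.00065098e-04]
hood 0.6 [103.6, 3.7, 269.8, 146.5] ((184.71717834472656, 64.453369140625), (129.87196350097656, 140.29612731933594), 70.11483764648438) [[96.66454315185547, 27.249000549316406], [228.59567260742188, -20.47077178955078], [272.7698059082031, 101.6577377319336], [140.83868408203125, 149.37750244140625]]
[array([0.6571, 0.0665]), array([ 0.6772, -0.0766]), array([ 0.5573, -0.1016]), array([0.5297, 0.0565])]
slicing_jig 0.68 [101.0, 3.0, 356.7, 141.4] ((229.43800354003906, 63.37140655517578), (141.1714324951172, 251.02291870117188), 82.193603515625) [[95.50231170654297, 10.487579345703125], [344.19891357421875, -23.60791015625], [363.3736877441406, 116.25523376464844], [114.67709350585938, 150.35072326660156]]
pry_notch 0.55 [97.3, 3.3, 357.3, 141.9] ((229.3211669921875, 63.76115798950195), (141.3470001220703, 252.41229248046875), 82.5284423828125) [[94.99661254882812, 10.098800659179688], [345.2657775878906, -22.72338104248047], [363.6457214355469, 117.42351531982422], [113.37655639648438, 150.24569702148438]]
```

View pics/w2.png

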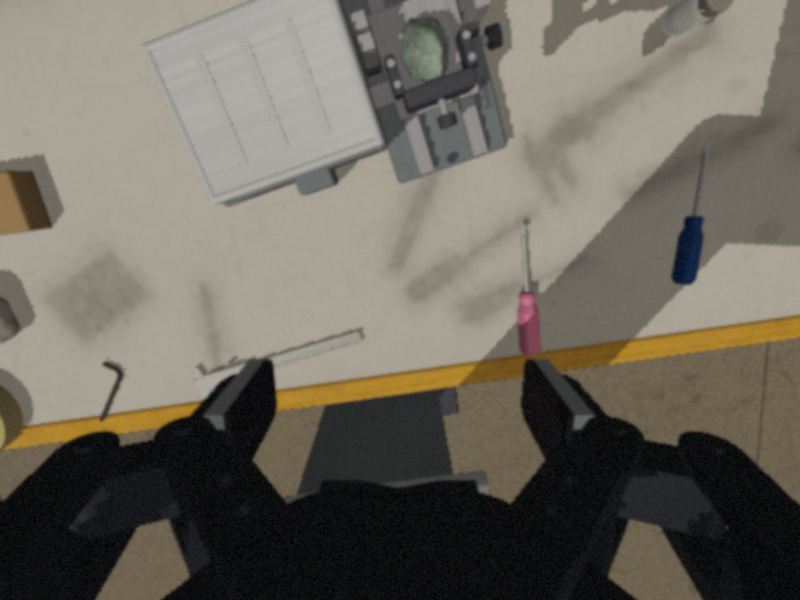

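```bash
cat > fit.py <<'E'
from h import *
from scipy.optimize import least_squares
w=dict(np.load("w2.npz"))
L=np.array([[-60,73,95],[-60,-73,95],[60,73,95],[-75,18,34],[-75,-18,34]])/1e3
P=np.array([[214,200],[383,146],[146,45],[304,194],[336,182]])*.7
def T(q,p): 
    c,s=np.cos(q[2]),np.sin(q[2]);p=np.atleast_2d(p)
    return np.c_[q[0]+c*p[:,0]-s*p[:,1],q[1]+s*p[:,0]+c*p[:,1],p[:,2]]
f=lambda q:np.concatenate([proj(w,x)-u for x,u in zip(T(q,L),P)])
E
python3 - <<'E'
from fit import *
r=least_squares(f,[.62,-.03,.2]);print(r.x,r.fun.round(1))
im=cv2.resize(w["image"],None,fx=4,fy=4,interpolation=cv2.INTER_CUBIC)
def poly(ps,col): cv2.polylines(im,[np.int32([4*proj(w,x)+1.5 for x in T(r.x,np.array(ps)/1e3)])],False,col,1)
poly([[60,73,95],[-60,73,95],[-60,-73,95],[60,-73,95]],(255,0,0))
poly([[-60,18,34],[-75,18,34],[-75,-18,34],[-60,-18,34]],(0,0,255))
poly([[-95,-74,0],[-95,-202,0],[95,-202,0]],(255,255,0))
save(w,"c.png",im[0:600,400:1200+300][:, :1100][:,:] if 0 else cv2.resize(im[0:640,380:1460],(800,474)))
E
```

```text
[ 0.60671755 -0.01825865  0.15531606] [-0.5  2.1  2.7 -1.6 -1.6 -2.2 -1.7  1.7  1.1  1.6]
```

View pics/c.png

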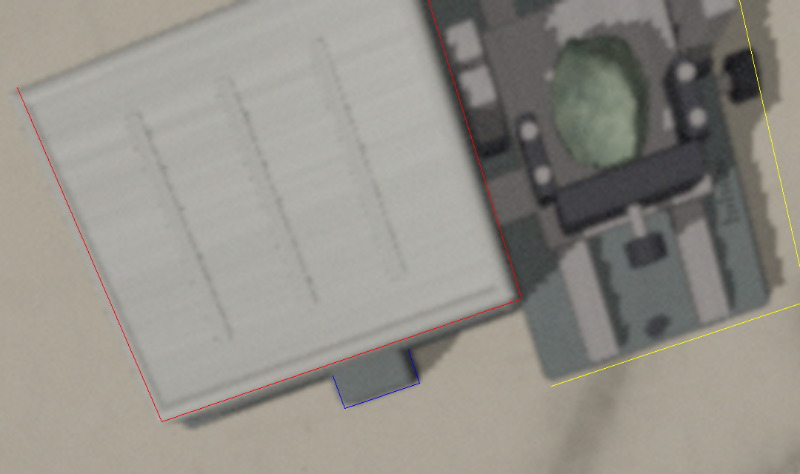

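The overlay fits: the hood's top edges and the ledge, at crop (334–418, 350–408), match the jig at (0.607, -0.018), yaw 8.9°. Next is the screwdriver.

Request:
drive_tool([
  [[-6.3,-36.7,0],[0,0,0],1],
  [[-6.3,-36.7,0],[0,0,0],1],
  [[-6.3,-36.7,0],[0,0,0],1],
  [[-6.3,-36.7,-20],[0,0,0],1],
  [[-6.3,-36.7,-20],[0,0,0],1],
  [[-6.3,-36.7,-20],[0,0,0],1],
  [[-6.3,-36.7,-20],[0,0,0],1],
  [[-6.3,-36.7,-20],[0,0,0],1],
])

```text
clock: 3.35
eef_pos: [0.4144, -0.3874, 0.1555]
tool_rot: [0.997, -0.079, 0.0, 0.0]
ft_force: [0.2, 0.0, 0.0]
grip_width: 0.0852
grasp_force: 0.0
```

Request:
drive_tool([
  [[0,0,-30],[0,0,0],1],
  [[0,0,-25],[0,0,0],1],
  [[0,0,-20],[0,0,0],1],
  [[0,0,-10],[0,0,0],1],
  [[0,0,0],[0,0,0],1],
  [[0,0,0],[0,0,0],1],
  [[0,0,0],[0,0,0],1],
])

```text
clock: 3.93
eef_pos: [0.417, -0.3855, 0.073]
tool_rot: [0.997, -0.078, 0.001, 0.001]
ft_force: [-0.6, -0.6, 0.4]
grip_width: 0.0857
grasp_force: 0.0
```

Run:
```python
from h import *
w=camera("wrist");o=get_obs();print(o["eef_pos"],o["tool_rot"])
for s in silhouettes("screwdriver",w):
    p=np.argwhere(s["region"])[:,::-1].astype(float);m=p.mean(0)
    col=w["image"][s["region"]].mean(0).round()
    d=np.linalg.svd(p-m,full_matrices=0)[2][0];t=(p-m)@d
    e=[pix2z(w,m+d*k,0.011)[:2].round(4) for k in(t.min(),t.max())]
    print(round(s["conf"],2),col,s["bbox"],e,np.linalg.norm(e[0]-e[1]))
```

```text
[ 0.41726874 -0.38553744  0.07326429] [ 0.99698857 -0.07752769  0.00140799  0.00112329]
0.92 [139.  98. 106.] [79.3, 178.1, 127.4, 305.4] [array([ 0.4665, -0.225 ]), array([ 0.3489, -0.219 ])] 0.11775296174619138
0.89 [40. 53. 74.] [273.6, 75.2, 299.6, 246.3] [array([ 0.5179, -0.4049]), array([ 0.3779, -0.3831])] 0.1416871200921241
```

Request:
drive_tool([
  [[-3.5,-3,-20],[0,0,0],1],
  [[0,0,-20],[0,0,0],1],
  [[0,0,-15],[0,0,0],1],
  [[0,0,-10],[0,0,0],1],
  [[0,0,-4],[0,0,0],1],
  [[0,0,0],[0,0,0],1],
  [[0,0,0],[0,0,0],1],
])

```text
clock: 4.62
eef_pos: [0.4134, -0.3879, 0.0033]
tool_rot: [0.997, -0.077, 0.001, 0.0]
ft_force: [-0.9, 0.2, 0.3]
grip_width: 0.0852
grasp_force: 0.0
```

Request:
drive_tool([
  [[0,0,0],[0,0,0],0],
  [[0,0,0],[0,0,0],0],
  [[0,0,0],[0,0,0],0],
  [[0,0,0],[0,0,0],0],
  [[0,0,0],[0,0,0],0],
  [[0,0,0],[0,0,0],0],
  [[0,0,0],[0,0,0],0],
  [[0,0,0],[0,0,0],0],
])

```text
clock: 5.28
eef_pos: [0.4126, -0.3874, 0.0023]
tool_rot: [0.997, -0.077, -0.0, -0.0]
ft_force: [-0.3, 0.3, 0.3]
grip_width: -0.0001
grasp_force: 0.0
```

Run:
```python
from h import *
w=camera("wrist");o=get_obs();print(o["eef_pos"],o["grip_width"],o["grasp_force"])
for s in silhouettes("screwdriver",w): print(round(s["conf"],2),s["bbox"],w["image"][s["region"]].mean(0).round())
save(w,"w3.png")
```

```text
[ 0.41267474 -0.38739145  0.00230365] 0.0002906843915297741 0.0
0.63 [265.8, 46.4, 302.5, 247.5] [56. 66. 83.]
0.56 [1.0, 193.0, 79.2, 358.7] [142.  99. 108.]
```

View pics/w3.png

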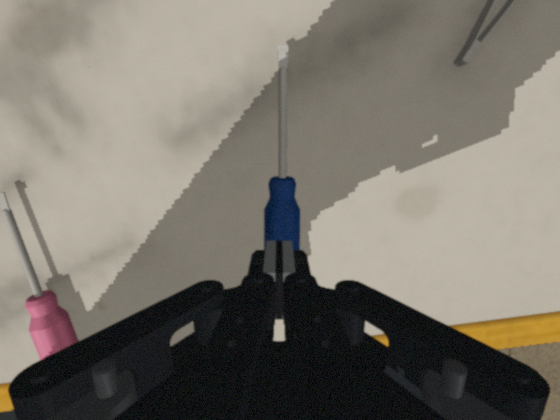

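The fingers at (280,250) shut just behind or over the handle at (282,215). I'll measure whether the screwdriver moved.

Run:
```python
from h import *
w=camera("wrist");o=get_obs()
for uv in((283,45),(282,178)): print(pix2z(w,uv,.011))
for p in o["eef_pos"],[.413,-.3885,.011],[.378,-.383,.011]: print(proj(w,p))
```

```text
[ 0.51884251 -0.40568343  0.011     ]
[ 0.44914765 -0.39448096  0.011     ]
[279.57111581 231.74006254]
[281.29389346 236.00202125]
[281.11761348 286.37070888]
```

Run:
```python
from h import *
im=cv2.imread("pics/w3.png")[160:360,180:380]
cv2.imwrite("pics/w3c.png",cv2.resize(im,(600,600),interpolation=cv2.INTER_CUBIC))
```

```text
(no output)
```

View pics/w3c.png

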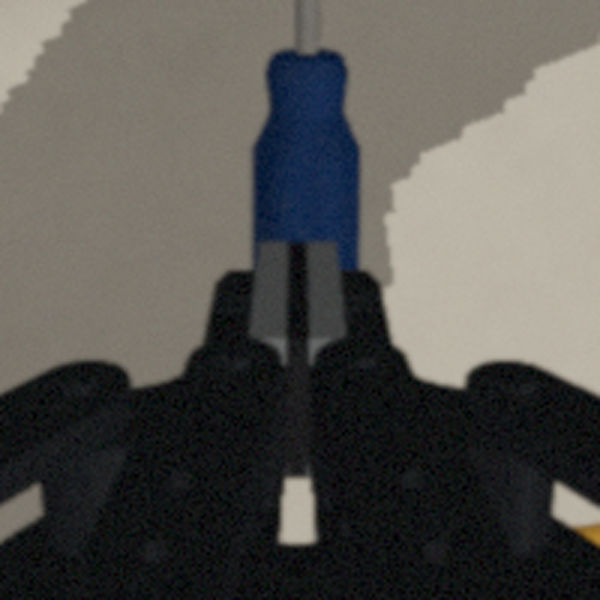

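The screwdriver hasn't moved, and the shut pads at crop (250–345, 240–340) sit over the handle, so the tips are higher than assumed. I'll open and go lower in small steps while watching the force.

Request:
drive_tool([
  [[0,0,0],[0,0,0],1],
  [[0,0,0],[0,0,0],1],
  [[0,0,0],[0,0,0],1],
  [[0,0,0],[0,0,0],1],
  [[0,0,0],[0,0,0],1],
  [[0,0,-2],[0,0,0],1],
  [[0,0,-2],[0,0,0],1],
  [[0,0,-1],[0,0,0],1],
])

```text
clock: 6.1
eef_pos: [0.4125, -0.3872, -0.0031]
tool_rot: [0.997, -0.077, -0.0, -0.0]
ft_force: [-0.9, 0.2, -0.9]
grip_width: 0.0852
grasp_force: 0.0
```

Request:
drive_tool([
  [[0,0,-2],[0,0,0],1],
  [[0,0,-2],[0,0,0],1],
  [[0,0,0],[0,0,0],1],
])

```text
clock: 6.35
eef_pos: [0.4124, -0.3871, -0.0073]
tool_rot: [0.997, -0.077, -0.0, -0.0]
ft_force: [-0.4, -0.2, 0.3]
grip_width: 0.0854
grasp_force: 0.0
```

Request:
drive_tool([
  [[0,0,0],[0,0,0],0.4],
  [[0,0,0],[0,0,0],0.4],
  [[0,0,0],[0,0,0],0.4],
  [[0,0,0],[0,0,0],0.4],
  [[0,0,0],[0,0,0],0.4],
])

```text
clock: 6.77
eef_pos: [0.4128, -0.3875, -0.0066]
tool_rot: [0.997, -0.077, 0.0, 0.0]
ft_force: [0.3, -0.3, 0.4]
grip_width: 0.0338
grasp_force: 0.0
```

Run:
```python
from h import *
b=camera("side");w=camera("wrist")
x,y=np.int32(proj(b,[.413,-.388,.011]));print(x,y,proj(b,[.413,-.388,.033]))
A=cv2.resize(b["image"][y-50:y+40,x-55:x+70],(800,576),interpolation=cv2.INTER_CUBIC)
save(b,"s1.png",A)
```

```text
239 322 [238.34814016 316.82482588]
```

View pics/s1.png

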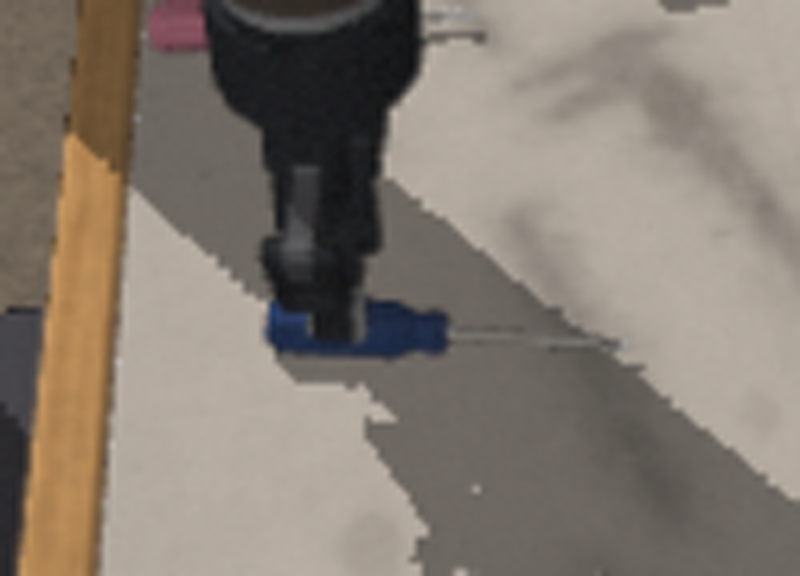

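Run:
```python
from h import *
b=camera("side")
for y in(-.4,-.405,-.41,-.415):print(y,[(z,proj(b,[.412,y,z]).round(1)) for z in(0,.01,.02)])
```

```text
-0.4 [(0, array([239. , 329.3])), (0.01, array([238.7, 326.8])), (0.02, array([238.4, 324.2]))]
-0.405 [(0, array([239., 331.])), (0.01, array([238.7, 328.4])), (0.02, array([238.4, 325.9]))]
-0.41 [(0, array([239.1, 332.7])), (0.01, array([238.7, 330.1])), (0.02, array([238.4, 327.6]))]
-0.415 [(0, array([239.1, 334.4])), (0.01, array([238.8, 331.8])), (0.02, array([238.4, 329.3]))]
```

The near finger's tip at crop (335,340) stands about 15–20 mm above the bench, so the tips really are about 20 mm behind the reported TCP. I'll go lower and watch the force.

Request:
drive_tool([
  [[0.5,-1,-3],[0,0,0],0.5],
  [[0,0,-3],[0,0,0],0.5],
  [[0,0,-2],[0,0,0],0.5],
  [[0,0,0],[0,0,0],0.5],
])

```text
clock: 7.25
eef_pos: [0.4127, -0.388, -0.0155]
tool_rot: [0.997, -0.077, -0.001, -0.0]
ft_force: [-1.2, -0.3, -0.9]
grip_width: 0.0426
grasp_force: 0.0
```

Request:
drive_tool([
  [[0,0,-2],[0,0,0],0.5],
  [[0,0,0],[0,0,0],0.5],
])

```text
clock: 7.42
eef_pos: [0.413, -0.3882, -0.0171]
tool_rot: [0.997, -0.077, -0.0, -0.0]
ft_force: [-0.0, 0.3, 0.3]
grip_width: 0.0429
grasp_force: 0.0
```

Request:
drive_tool([
  [[0,0,0],[0,0,0],0],
  [[0,0,0],[0,0,0],0],
  [[0,0,0],[0,0,0],0],
  [[0,0,0],[0,0,0],0],
  [[0,0,0],[0,0,0],0],
  [[0,0,0],[0,0,0],0],
])

```text
clock: 7.92
eef_pos: [0.4143, -0.3897, -0.0147]
tool_rot: [0.997, -0.078, 0.001, 0.001]
ft_force: [-0.6, 0.5, 7.8]
grip_width: -0.0002
grasp_force: 3.9
```

Run:
```python
from h import *
w=camera("wrist");b=camera("side");print(get_obs()["grip_width"],get_obs()["grasp_force"])
for c,n in((w,"w"),(b,"s")):
  for s in silhouettes("screwdriver",c):
    if c["image"][s["region"]].mean(0)[0]<100:
        p=np.argwhere(s["region"])[:,::-1].astype(float);m=p.mean(0);d=np.linalg.svd(p-m,full_matrices=0)[2][0];t=(p-m)@d
        print(n,s["conf"],s["bbox"],[pix2z(c,m+d*k,0.011)[:2].round(4) for k in(t.min(),t.max())])
x,y=np.int32(proj(b,[.413,-.388,.011]))
A=cv2.resize(b["image"][y-50:y+30,x-40:x+70],(440,320),interpolation=cv2.INTER_CUBIC)
B=w["image"][140:360,180:380];B=cv2.resize(B,(291,320),interpolation=cv2.INTER_CUBIC)
save(b,"s2.png",np.hstack([A,B]))
```

```text
0.00019028657567064563 3.916931898020266
w 0.95 [258.1, 37.9, 304.3, 248.1] [array([ 0.5189, -0.4051]), array([ 0.413 , -0.3886])]
```

View pics/s2.png

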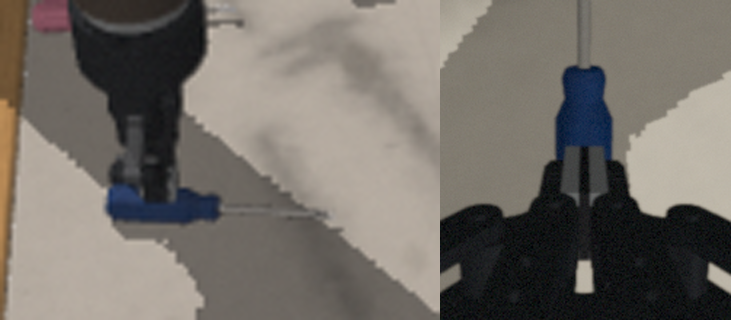

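Both views show the shut fingers resting on top of the handle, at left crop (158,195) and right crop (585,150). The handle top is at 22 mm, so the real tips are about 37 mm above the reported TCP z. I'll reopen and descend with that offset.

Request:
drive_tool([
  [[0,0,5],[0,0,0],0],
  [[0,0,0],[0,0,0],1],
  [[0,0,0],[0,0,0],1],
  [[0,0,0],[0,0,0],1],
  [[0,0,0],[0,0,0],1],
  [[0,0,0],[0,0,0],1],
  [[0,0,-8],[0,0,0],0.8],
  [[0,0,-6],[0,0,0],0.6],
])

```text
clock: 8.78
eef_pos: [0.4132, -0.3885, -0.0263]
tool_rot: [0.997, -0.077, 0.0, 0.0]
ft_force: [0.4, 0.5, 0.0]
grip_width: 0.0579
grasp_force: 0.0
```

Request:
drive_tool([
  [[0,0,-4],[0,0,0],0.5],
  [[0,0,-3],[0,0,0],0.5],
  [[0,0,-1],[0,0,0],0.5],
  [[0,0,0],[0,0,0],0.5],
])

```text
clock: 9.12
eef_pos: [0.4128, -0.3881, -0.0343]
tool_rot: [0.997, -0.077, -0.0, -0.0]
ft_force: [0.3, -0.8, 0.5]
grip_width: 0.0425
grasp_force: 0.0
```

Request:
drive_tool([
  [[0,0,0],[0,0,0],0],
  [[0,0,0],[0,0,0],0],
  [[0,0,0],[0,0,0],0],
  [[0,0,0],[0,0,0],0],
  [[0,0,0],[0,0,0],0],
])

```text
clock: 9.53
eef_pos: [0.4136, -0.3888, -0.0332]
tool_rot: [0.997, -0.077, 0.0, 0.0]
ft_force: [-0.2, -1.0, 2.1]
grip_width: 0.0202
grasp_force: 58.9
```

Gripped at 20 mm opening with 59 N. Lift, and carry to a spot in front of the notch.

Request:
drive_tool([
  [[0,0,15],[0,0,0],0],
  [[0,0,30],[0,0,0],0],
  [[0,0,30],[0,0,0],0],
  [[0,0,30],[0,0,0],0],
  [[-1,30,0],[0,0,2],0],
  [[-1,35,0],[0,0,3],0],
  [[-1,35,0],[0,0,3],0],
  [[-1,35,0],[0,0,3],0],
])

```text
clock: 10.2
eef_pos: [0.4088, -0.2522, 0.0714]
tool_rot: [1.0, 0.019, 0.0, -0.0]
ft_force: [0.2, 0.5, -0.4]
grip_width: 0.0201
grasp_force: 58.9
```

Request:
drive_tool([
  [[-1,35,0],[0,0,3],0],
  [[-1,40,0],[0,0,3],0],
  [[0,40,0],[0,0,0.8],0],
  [[0,40,0],[0,0,0],0],
  [[0,30,0],[0,0,0],0],
  [[0,19,0],[0,0,0],0],
  [[0,0,0],[0,0,0],0],
  [[0,0,0],[0,0,0],0],
])

```text
clock: 10.87
eef_pos: [0.4071, -0.0486, 0.0714]
tool_rot: [0.997, 0.079, 0.0, 0.0]
ft_force: [0.6, -1.1, -0.7]
grip_width: 0.0202
grasp_force: 58.9
```

```bash
cat > tip.py <<'E'
from h import *
from scipy.optimize import least_squares
w=camera("wrist");b=camera("side");o=get_obs();print(o["eef_pos"],o["tool_rot"],o["grip_width"])
obs=[]
for c,n in((w,"w"),(b,"s")):
  for s in silhouettes("screwdriver",c):
    if c["image"][s["region"]].mean(0)[0]<105:
        p=np.argwhere(s["region"])[:,::-1].astype(float);m=p.mean(0);d=np.linalg.svd(p-m,full_matrices=0)[2][0];t=(p-m)@d
        e=[m+d*t.min(),m+d*t.max()]
        tip=min(e,key=lambda q:q[1]) if n=="w" else max(e,key=lambda q:q[0])
        print(n,round(s["conf"],2),np.round(s["bbox"]),tip.round(1));obs.append((c,tip))
if len(obs)>=2:
    r=least_squares(lambda x:np.concatenate([proj(c,x)-u for c,u in obs[:2]]),o["eef_pos"]+[.1,0,.04]);print("tip",r.x.round(4),r.fun.round(1))
# wrist alone: tip at 106.5 mm from axis point
E
python3 tip.py
```

```text
[ 0.40726546 -0.04993956  0.07134646] [9.96987727e-01 7.75591053e-02 3.16682374e-05 2.35525056e-04] 0.020098917614646293
w 0.76 [259.  23. 305. 323.] [280.6  26. ]
s 0.52 [226. 204. 262. 215.] [262.1 204.5]
tip [ 0.5114 -0.032   0.1176] [ 0.   0.7  5.6 -2.3]
```

Run:
```python
from fit import *
q=least_squares(f,[.62,-.03,.2]).x
w=camera("wrist")
for z in(.110,.1157,.122): print(z,proj(w,[.5125,-.033,z]).round(1))
for s in silhouettes("hood",w)[:2]:
    print(s["conf"],s["bbox"])
    r=s["region"];
    for u in range(150,420,30):
        k=np.where(r[:,u])[0]; print(u,k.min() if len(k) else None,k.max() if len(k) else None)
P=[proj(w,x) for x in T(q,np.array([[-60,73,95],[-60,-73,95],[-60,73,45],[-60,-73,45],[-75,18,34],[-75,-18,34]])/1e3)];print(np.round(P,1))
c=w["view"];print((-c[:3,:3].T@c[:3,3]).round(3))
```

```text
0.11 [278.1  29.8]
0.1157 [278.1  25.4]
0.122 [278.1  20. ]
[[113.4 -49.2]
 [442.8 -49.7]
 [158.5  -1.8]
 [398.   -2.2]
 [251.1  31.3]
 [305.6  31.2]]
[ 0.474 -0.039  0.249]
```

The tip is level (row 26.0 against 25.4 expected) and centred on the notch. Descend, then insert.

Request:
drive_tool([
  [[0,0,-20],[0,0,0],0],
  [[0,0,-20],[0,0,0],0],
  [[0,0,-20],[0,0,0],0],
  [[0,0,-16],[0,0,0],0],
  [[0,0,0],[0,0,0],0],
  [[0,0,0],[0,0,0],0],
  [[0,0,0],[0,0,0],0],
])

```text
clock: 11.75
eef_pos: [0.4079, -0.0499, -0.004]
tool_rot: [0.997, 0.077, 0.0, 0.0]
ft_force: [0.6, 0.3, -0.2]
grip_width: 0.02
grasp_force: 58.9
```

Request:
drive_tool([
  [[9.9,1.5,0],[0,0,0],0],
  [[9.9,1.5,0],[0,0,0],0],
  [[9.9,1.5,0],[0,0,0],0],
  [[0,0,0],[0,0,0],0],
])

```text
clock: 12.08
eef_pos: [0.4415, -0.0448, -0.0035]
tool_rot: [0.997, 0.078, 0.003, 0.0]
ft_force: [0.3, 0.5, 0.5]
grip_width: 0.0201
grasp_force: 58.9
```

Request:
drive_tool([
  [[4,0.6,-1],[0,0,0],0],
  [[5,0.8,0],[0,0,0],0],
  [[5,0.8,0],[0,0,0],0],
  [[2,0.3,0],[0,0,0],0],
  [[0,0,0],[0,0,0],0],
  [[0,0,0],[0,0,0],0],
])

```text
clock: 12.58
eef_pos: [0.4527, -0.0424, -0.0058]
tool_rot: [0.997, 0.078, -0.0, -0.0]
ft_force: [-0.2, -0.1, -0.5]
grip_width: 0.0205
grasp_force: 58.9
```

Run:
```python
from fit import *
q=least_squares(f,[.62,-.03,.2]).x
w=camera("wrist");o=get_obs();print(o["eef_pos"],o["ft_force"])
save(w,"w4.png",cv2.resize(w["image"][:240,150:410],(780,720))[:600])
print(np.round([proj(w,x) for x in T(q,np.array([[-75,18,34],[-75,-18,34],[-60,0,45],[-45,0,39]])/1e3)]))
```

```text
[ 0.45253553 -0.04236862 -0.00579776] [-1.00160556 -0.65052533 -0.95105936]
[[240.  94.]
 [321.  94.]
 [281.  51.]
 [281.  13.]]
```

View pics/w4.png

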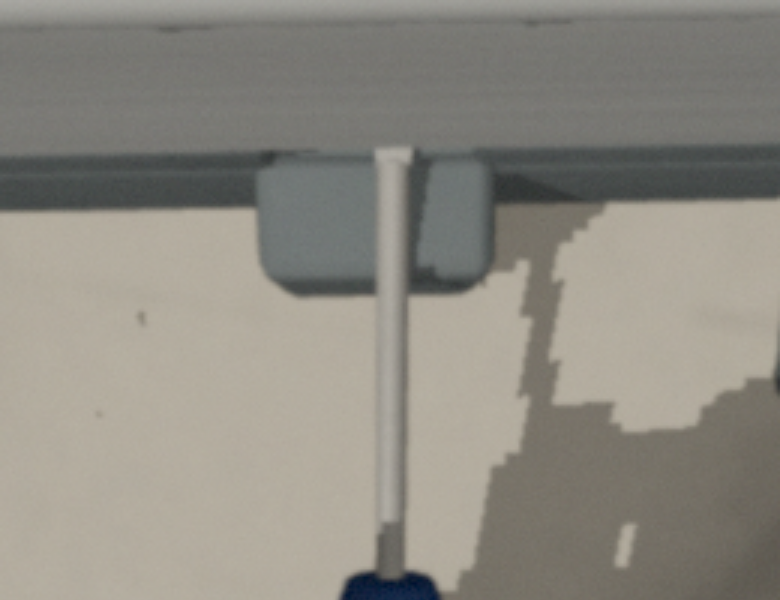

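The blade is in the notch: it passes under the hood edge at crop (393,150), above the ledge at crop (258–492, 155–290). Push in 5 mm more and lever up.

Request:
drive_tool([
  [[5,0.8,0],[0,0,0],0],
  [[0,0,3],[0,0,0],0],
  [[0,0,4],[0,0,0],0],
  [[0,0,4],[0,0,0],0],
  [[0,0,4],[0,0,0],0],
  [[0,0,4],[0,0,0],0],
  [[0,0,4],[0,0,0],0],
  [[0,0,4],[0,0,0],0],
])

```text
clock: 13.3
eef_pos: [0.458, -0.0416, 0.0219]
tool_rot: [0.997, 0.078, 0.0, 0.0]
ft_force: [0.2, 0.2, -1.6]
grip_width: 0.0202
grasp_force: 59.0
```

Run:
```python
from h import *
o=get_obs();print(o["eef_pos"],o["ft_force"],o["ft_torque"])
b=camera("side");w=camera("wrist")
for s in silhouettes("hood",b):print(s["conf"],s["bbox"])
for s in silhouettes("screwdriver",w):
    if w["image"][s["region"]].mean(0)[0]<105:print(s["conf"],s["bbox"])
save(w,"x_unviewed.png")
```

```text
[ 0.45801932 -0.04161169  0.02191512] [ 0.22887723  0.23519469 -1.61282125] [-0.0059814  -0.02700338  0.03633751]
0.63 [275.7, 184.7, 326.1, 225.5]
0.87 [255.1, 62.6, 304.1, 324.4]
```

Request:
drive_tool([
  [[1.5,0.2,6],[0,0,0],0],
  [[1.5,0.2,6],[0,0,0],0],
  [[2,0.3,6],[0,0,0],0],
  [[2,0.3,6],[0,0,0],0],
  [[5.3,0.8,11],[0,0,0],0],
  [[6.3,1,10.4],[0,0,0],0],
  [[7.2,1.1,9.7],[0,0,0],0],
  [[0,0,0],[0,0,0],0],
])

```text
clock: 14.17
eef_pos: [0.4875, -0.0377, 0.0792]
tool_rot: [0.997, 0.078, 0.003, 0.0]
ft_force: [0.1, -1.4, -0.1]
grip_width: 0.0204
grasp_force: 59.0
```

Run:
```python
from fit import *
q=least_squares(f,[.62,-.03,.2]).x
o=get_obs();print(o["eef_pos"],o["ft_force"])
b=camera("side");w=camera("wrist")
for s in silhouettes("hood",b):print(s["conf"],np.round(s["bbox"]))
for th in(0,.2,.4,.7,1.2,1.7):
    c,s=np.cos(th),np.sin(th)
    L=np.array([[62-a*c+h*s,y,46+a*s+h*c] for a in(2,122) for h in(0,49) for y in(-73,73)])/1e3
    P=np.array([proj(b,x) for x in T(q,L)]);print(th,P.min(0).round(),P.max(0).round())
```

```text
[ 0.48749712 -0.03772528  0.07921115] [ 0.0680801  -1.36227423 -0.1062894 ]
0.63 [283. 172. 333. 226.]
0 [274. 188.] [324. 233.]
0.2 [275. 187.] [327. 227.]
0.4 [277. 181.] [330. 227.]
0.7 [282. 173.] [334. 227.]
1.2 [297. 166.] [338. 226.]
1.7 [310. 168.] [347. 226.]
```

The side-view hood box matches the model at about 0.7 rad. Continue the arc.

Request:
drive_tool([
  [[8.1,1.3,9],[0,0,0],0],
  [[8.9,1.4,8.2],[0,0,0],0],
  [[9.7,1.5,7.3],[0,0,0],0],
  [[10.5,1.6,6.3],[0,0,0],0],
  [[11,1.7,5.2],[0,0,0],0],
  [[11,1.7,4.5],[0,0,0],0],
  [[6,1,2],[0,0,0],0],
  [[0,0,0],[0,0,0],0],
])

```text
clock: 14.98
eef_pos: [0.5496, -0.0274, 0.1185]
tool_rot: [0.997, 0.078, 0.0, -0.0]
ft_force: [0.0, 0.2, -1.1]
grip_width: 0.0202
grasp_force: 59.0
```

Run:
```python
from h import *
o=get_obs();print(o["eef_pos"],o["ft_force"])
b=camera("side")
for s in silhouettes("hood",b):print(s["conf"],np.round(s["bbox"]))
```

```text
[ 0.5495721  -0.0273901   0.11851656] [ 0.00343481  0.22440071 -1.05780468]
0.67 [306. 164. 339. 223.]
```

Request:
drive_tool([
  [[8,1.3,3],[0,0,0],0],
  [[8,1.3,2],[0,0,0],0],
  [[0,0,0],[0,0,0],0],
  [[0,0,0],[0,0,0],0],
  [[-20,-3.1,0],[0,0,0],0],
  [[-30,-4.7,0],[0,0,0],0],
  [[-30,-4.7,0],[0,0,0],0],
  [[-20,-3.1,0],[0,0,0],0],
])

```text
clock: 15.75
eef_pos: [0.4606, -0.0407, 0.123]
tool_rot: [0.997, 0.078, -0.002, -0.0]
ft_force: [-0.2, -0.1, -0.5]
grip_width: 0.0201
grasp_force: 59.1
```

Run:
```python
from fit import *
q=least_squares(f,[.62,-.03,.2]).x
o=get_obs();print(o["eef_pos"],o["ft_force"])
b=camera("side");a=camera("scene");save(b,"x2.png");save(a,"x3.png")
for c in(b,a):
  for s in silhouettes("hood",c):print(s["conf"],np.round(s["bbox"]))
  for th in(1.2,1.4,1.6,1.75):
    k,s=np.cos(th),np.sin(th)
    L=np.array([[62-a_*k+h*s,y,46+a_*s+h*k] for a_ in(2,122) for h in(0,49) for y in(-73,73)])/1e3
    P=np.array([proj(c,x) for x in T(q,L)]);print(th,P.min(0).round(),P.max(0).round())
```

```text
[ 0.46055459 -0.04073882  0.12301955] [-0.18376024 -0.0976906  -0.45852948]
0.84 [311. 168. 349. 224.]
1.2 [297. 166.] [338. 226.]
1.4 [304. 166.] [339. 226.]
1.6 [310. 167.] [343. 226.]
1.75 [310. 169.] [348. 226.]
0.83 [206. 173. 249. 230.]
1.2 [213. 174.] [262. 228.]
1.4 [213. 172.] [257. 228.]
1.6 [208. 172.] [254. 228.]
1.75 [204. 172.] [254. 228.]
```

The hood is at about 1.75 rad. Lay the screwdriver down where it came from.

Request:
drive_tool([
  [[-6,-40,0],[0,0,0],0],
  [[-6,-41,0],[0,0,0],0],
  [[-6,-41,0],[0,0,0],0],
  [[-6,-41,0],[0,0,0],0],
  [[-6,-41,0],[0,0,0],0],
  [[-6,-41,0],[0,0,0],0],
  [[-6,-41,0],[0,0,0],0],
  [[-6,-41,0],[0,0,0],0],
])

```text
clock: 16.62
eef_pos: [0.4172, -0.37, 0.1237]
tool_rot: [0.997, 0.078, 0.0, 0.0]
ft_force: [1.4, 0.6, -0.8]
grip_width: 0.0202
grasp_force: 59.1
```

Request:
drive_tool([
  [[0,-18,-20],[0,0,0],0],
  [[0,0,-30],[0,0,0],0],
  [[0,0,-30],[0,0,0],0],
  [[0,0,-30],[0,0,0],0],
  [[0,0,-25],[0,0,0],0],
  [[0,0,-12],[0,0,0],0],
  [[0,0,0],[0,0,0],0],
  [[0,0,0],[0,0,0],0],
])

```text
clock: 17.28
eef_pos: [0.417, -0.3854, -0.0241]
tool_rot: [0.997, 0.078, -0.001, -0.001]
ft_force: [0.3, -0.5, 0.0]
grip_width: 0.0201
grasp_force: 59.1
```

Request:
drive_tool([
  [[0,0,-5],[0,0,0],0],
  [[0,0,-3],[0,0,0],0],
  [[0,0,-1.5],[0,0,0],0],
  [[0,0,0],[0,0,0],0],
  [[0,0,0],[0,0,0],0],
])

```text
clock: 17.7
eef_pos: [0.4172, -0.3858, -0.032]
tool_rot: [0.997, 0.078, 0.0, 0.0]
ft_force: [0.2, 0.1, -0.7]
grip_width: 0.0199
grasp_force: 59.1
```

Request:
drive_tool([
  [[0,0,0],[0,0,0],0.3],
  [[0,0,0],[0,0,0],0.5],
  [[0,0,0],[0,0,0],0.5],
  [[0,0,0],[0,0,0],0.6],
  [[0,0,0],[0,0,0],0.6],
  [[0,0,0],[0,0,0],0.6],
])

```text
clock: 18.2
eef_pos: [0.4169, -0.3856, -0.0325]
tool_rot: [0.997, 0.078, 0.0, 0.0]
ft_force: [1.0, -0.2, 0.2]
grip_width: 0.0514
grasp_force: 0.0
```

Request:
drive_tool([
  [[0,0,15],[0,0,0],0.6],
  [[0,0,30],[0,0,0],0.6],
  [[0,0,40],[0,0,0],0.6],
  [[0,0,40],[0,0,0],0.6],
  [[0,0,40],[0,0,0],0.6],
  [[0,0,0],[0,0,0],0.6],
  [[0,0,0],[0,0,0],0.6],
])

```text
clock: 18.78
eef_pos: [0.4188, -0.3873, 0.136]
tool_rot: [0.997, 0.078, 0.003, 0.003]
ft_force: [-0.7, -0.7, -0.1]
grip_width: 0.0512
grasp_force: 0.0
```

Run:
```python
from h import *
w=camera("wrist");o=get_obs();print(o["eef_pos"],o["grip_width"])
for s in silhouettes("screwdriver",w):
    p=np.argwhere(s["region"])[:,::-1].astype(float);m=p.mean(0)
    d=np.linalg.svd(p-m,full_matrices=0)[2][0];t=(p-m)@d
    e=[pix2z(w,m+d*k,0.011)[:2].round(4) for k in(t.min(),t.max())]
    print(round(s["conf"],2),w["image"][s["region"]].mean(0).round(),e,np.linalg.norm(e[0]-e[1]))
```

```text
[ 0.41740155 -0.3860016   0.13348335] 0.0507723218977964
0.88 [52. 65. 86.] [array([ 0.5226, -0.3694]), array([ 0.3823, -0.3898])] 0.14177535046685652
```

The screwdriver lies flat at the given 141 mm length, clear of the jig. Now over to the lever, pausing short to measure the knob.

Request:
drive_tool([
  [[8,40,0],[0,0,0],0.6],
  [[8,40,0],[0,0,0],0.6],
  [[8,40,0],[0,0,0],0.6],
  [[8,40,0],[0,0,0],0.6],
  [[8,40,0],[0,0,0],0.6],
  [[8,40,0],[0,0,0],0.6],
  [[8,40,0],[0,0,0],0.6],
  [[8,40,0],[0,0,0],0.6],
])

```text
clock: 19.55
eef_pos: [0.4791, -0.0634, 0.1302]
tool_rot: [0.997, 0.078, -0.002, -0.0]
ft_force: [0.6, -0.1, 0.3]
grip_width: 0.0513
grasp_force: 0.0
```

Request:
drive_tool([
  [[9,40,0],[0,0,0],0.6],
  [[9,34,0],[0,0,0],0.6],
  [[0,0,0],[0,0,0],0.6],
  [[0,0,0],[0,0,0],0.6],
  [[0,0,0],[0,0,0],0.6],
])

```text
clock: 19.97
eef_pos: [0.4975, 0.0084, 0.1307]
tool_rot: [0.997, 0.078, -0.002, 0.0]
ft_force: [-1.0, -0.3, 0.3]
grip_width: 0.0511
grasp_force: 0.0
```

```bash
cat > knob.py <<'E'
from fit import *
q=least_squares(f,[.62,-.03,.2]).x
w=camera("wrist");o=get_obs();print(o["eef_pos"],o["tool_rot"])
np.savez("w5.npz",K=w["K"],view=w["view"],image=w["image"])
for th in(0,.2,.4,.6,.8):
    # home vector from pivot (-61,34), ccw
    c,s=np.cos(th),np.sin(th);p=T(q,np.array([35-61*c-34*s,-61*s+34*c,74])/1e3)[0];print(th,p.round(4),proj(w,p).round(0))
for n in("lever_knob","click_lever"):
    for s in silhouettes(n,w):
        m=np.argwhere(s["region"]).mean(0)[::-1];print(n,round(s["conf"],2),np.round(s["bbox"]),m.round(),w["image"][s["region"]].mean(0).round())
g=cv2.cvtColor(w["image"],cv2.COLOR_RGB2GRAY)
u,v=np.int32(proj(w,T(q,np.array([-26,34,74])/1e3)[0]));R=w["image"][max(v-60,0):v+60,u-60:u+60].max(2)<45
n,l,st,ce=cv2.connectedComponentsWithStats(R.astype(np.uint8))
for i in range(1,n):
    if st[i,4]>60: print("dark",st[i][:4]+[u-60,max(v-60,0),0,0],st[i,4],ce[i]+[u-60,max(v-60,0)])
E
python3 knob.py; python3 -c "
import numpy as np,cv2
cv2.imwrite('pics/k.png',np.load('w5.npz')['image'][:,:,::-1])"
```

```text
[0.49763776 0.00771314 0.13105254] [ 9.97003359e-01  7.73417189e-02 -1.59569083e-03  1.22963038e-04]
0 [0.5758 0.0113 0.074 ] [292. 111.]
0.2 [ 0.5723 -0.0022  0.074 ] [308. 118.]
0.4 [ 0.5715 -0.0161  0.074 ] [326. 122.]
0.6 [ 0.5736 -0.0299  0.074 ] [344. 122.]
0.8 [ 0.5783 -0.043   0.074 ] [362. 119.]
lever_knob 0.94 [279.   7. 346. 124.] [314.  60.] [108. 103.  98.]
click_lever 0.71 [277.   6. 346. 125.] [313.  61.] [107. 103.  98.]
dark [279 101  20  20] 224 [288.66071429 110.51785714]
```

The dark 20×20 px blob at (289,110) is the knob (16 mm at this depth), within 3 px of the prediction.

Run:
```python
from fit import *
w=dict(np.load("w5.npz"));im=w["image"]
for th in(40,50,60):
    R=(im[90:135,268:312].max(2)<th);v,u=np.nonzero(R);print(th,R.sum(),u.min()+268,u.max()+268,v.min()+90,v.max()+90)
for z in(.074,.08,.087): print(z,pix2z(w,(288.9,110.5),z).round(4))
```

```text
40 208 280 298 101 120
50 237 279 298 101 120
60 276 277 299 100 124
0.074 [0.5755 0.0136 0.074 ]
0.08 [0.5752 0.0137 0.08  ]
0.087 [0.5749 0.0139 0.087 ]
```

Request:
drive_tool([
  [[20,1.5,0],[0,0,0],0.6],
  [[20,1.5,0],[0,0,0],0.6],
  [[20,1.5,0],[0,0,0],0.6],
  [[17.7,1.5,0],[0,0,0],0.6],
  [[0,0,-30],[0,0,0],0.6],
  [[0,0,-25],[0,0,0],0.6],
  [[0,0,0],[0,0,0],0.6],
  [[0,0,0],[0,0,0],0.6],
])

```text
clock: 20.78
eef_pos: [0.5747, 0.0131, 0.076]
tool_rot: [0.997, 0.077, -0.002, -0.0]
ft_force: [-0.0, -0.2, 1.7]
grip_width: 0.051
grasp_force: 0.0
```

Request:
drive_tool([
  [[0.5,0.5,-20],[0,0,0],0.6],
  [[0,0,-16],[0,0,0],0.6],
  [[0,0,-8],[0,0,0],0.6],
  [[0,0,-3],[0,0,0],0.6],
  [[0,0,0],[0,0,0],0.6],
  [[0,0,0],[0,0,0],0.6],
])

```text
clock: 21.28
eef_pos: [0.578, 0.0148, 0.0318]
tool_rot: [0.997, 0.078, 0.001, 0.0]
ft_force: [-0.3, -0.5, 0.0]
grip_width: 0.0516
grasp_force: 0.0
```

Request:
drive_tool([
  [[0,0,0],[0,0,0],0.3],
  [[0,0,0],[0,0,0],0.2],
  [[0,0,0],[0,0,0],0],
  [[0,0,0],[0,0,0],0],
  [[0,0,0],[0,0,0],0],
  [[0,0,0],[0,0,0],0],
])

```text
clock: 21.78
eef_pos: [0.578, 0.0137, 0.0315]
tool_rot: [0.997, 0.077, 0.001, 0.001]
ft_force: [-0.5, -4.8, 5.3]
grip_width: 0.0136
grasp_force: 58.6
```

Gripped. Draw along the arc in small steps, checking the measured position against y of about -0.0275.

Request:
drive_tool([
  [[0,0,1.5],[0,0,0],0],
  [[-1.5,-4.5,0],[0,0,0],0],
  [[-1.2,-4.5,0],[0,0,0],0],
  [[-0.8,-4.5,0],[0,0,0],0],
  [[-0.5,-4.5,0],[0,0,0],0],
  [[-0.3,-4.5,0],[0,0,0],0],
  [[0,-4.5,0],[0,0,0],0],
  [[0,0,0],[0,0,0],0],
])

```text
clock: 22.45
eef_pos: [0.5742, -0.0105, 0.0318]
tool_rot: [0.997, 0.078, 0.001, -0.002]
ft_force: [5.1, 4.1, -3.1]
grip_width: 0.0138
grasp_force: 58.9
```

Request:
drive_tool([
  [[0.3,-4,0],[0,0,0],0],
  [[0.5,-4,0],[0,0,0],0],
  [[0.6,-4,0],[0,0,0],0],
  [[0.6,-2.5,0],[0,0,0],0],
  [[0,0,0],[0,0,0],0],
  [[0,0,0],[0,0,0],0],
  [[0,0,0],[0,0,0],0],
  [[0,0,0],[0,0,0],0],
])

```text
clock: 23.12
eef_pos: [0.5758, -0.024, 0.0318]
tool_rot: [0.997, 0.079, 0.001, -0.002]
ft_force: [3.6, 4.8, -2.4]
grip_width: 0.0135
grasp_force: 59.0
```

Run:
```python
from fit import *
q=least_squares(f,[.62,-.03,.2]).x
w=camera("wrist");a=camera("side");o=get_obs();print(o["eef_pos"],o["ft_force"],o["grip_width"])
for n in["click_lever"]:
  for c in(w,a):
    for s in silhouettes(n,c): print(round(s["conf"],2),np.round(s["bbox"]))
```

```text
[ 0.57580795 -0.02398555  0.03179933] [ 3.77310186  5.75002431 -1.54226405] 0.01382606786791077
0.92 [247.  96. 294. 291.]
0.37 [ 24.   2. 560. 305.]
0.68 [293. 208. 313. 214.]
```

Request:
drive_tool([
  [[0.3,-1.8,0],[0,0,0],0],
  [[0.3,-1.7,0],[0,0,0],0],
  [[0,0,0],[0,0,0],0],
  [[0,0,0],[0,0,0],0],
  [[0,0,0],[0,0,0],0],
  [[0,0,0],[0,0,0],0],
])

```text
clock: 23.82
eef_pos: [0.5766, -0.0274, 0.0318]
tool_rot: [0.997, 0.079, 0.001, -0.002]
ft_force: [3.8, 5.3, -3.2]
grip_width: 0.0131
grasp_force: 59.0
```

```bash
cat > arm.py <<'E'
from fit import *
q=least_squares(f,[.62,-.03,.2]).x; q=q+[-.0005,.0024,0]
def ang(c):
    s=silhouettes("click_lever",c)[0];P=np.array([pix2z(c,(u,v),.061)[:2] for v,u in np.argwhere(s["region"])])-q[:2]
    k,sn=np.cos(q[2]),np.sin(q[2]);J=np.c_[k*P[:,0]+sn*P[:,1],-sn*P[:,0]+k*P[:,1]]*1e3
    out=[]
    for x in range(-20,40,6):
        r=J[abs(J[:,0]-x)<1.5]
        if len(r)>5: out.append((x,r[:,1].min().round(1),r[:,1].max().round(1)))
    return s["conf"],out
w=camera("wrist");o=get_obs();print(o["eef_pos"],o["ft_force"],o["grip_width"])
print("now",ang(w))
for th in(0,.4,.6,.8):
    kx,ky=35-61*np.cos(th)-34*np.sin(th),-61*np.sin(th)+34*np.cos(th)
    print(th,[(x,round(ky*(35-x)/(35-kx),1)) for x in range(-20,40,6)])
E
python3 arm.py
```

```text
[ 0.57662599 -0.02740102  0.03177904] [ 4.33871763  5.16745007 -2.94395608] 0.01340328333476157
now (0.87, [(-20, np.float64(-11.3), np.float64(1.9)), (-14, np.float64(-10.1), np.float64(2.4)), (-8, np.float64(-9.5), np.float64(2.8)), (-2, np.float64(-8.9), np.float64(3.8)), (4, np.float64(-8.4), np.float64(4.2)), (10, np.float64(-7.8), np.float64(5.2)), (16, np.float64(-6.8), np.float64(5.6)), (22, np.float64(-6.2), np.float64(6.5)), (28, np.float64(-7.7), np.float64(10.9)), (34, np.float64(-9.7), np.float64(13.2))])
0 [(-20, np.float64(30.7)), (-14, np.float64(27.3)), (-8, np.float64(24.0)), (-2, np.float64(20.6)), (4, np.float64(17.3)), (10, np.float64(13.9)), (16, np.float64(10.6)), (22, np.float64(7.2)), (28, np.float64(3.9)), (34, np.float64(0.6))]
0.4 [(-20, np.float64(6.0)), (-14, np.float64(5.3)), (-8, np.float64(4.7)), (-2, np.float64(4.0)), (4, np.float64(3.4)), (10, np.float64(2.7)), (16, np.float64(2.1)), (22, np.float64(1.4)), (28, np.float64(0.8)), (34, np.float64(0.1))]
0.6 [(-20, np.float64(-5.0)), (-14, np.float64(-4.5)), (-8, np.float64(-3.9)), (-2, np.float64(-3.4)), (4, np.float64(-2.8)), (10, np.float64(-2.3)), (16, np.float64(-1.7)), (22, np.float64(-1.2)), (28, np.float64(-0.6)), (34, np.float64(-0.1))]
0.8 [(-20, np.float64(-16.5)), (-14, np.float64(-14.7)), (-8, np.float64(-12.9)), (-2, np.float64(-11.1)), (4, np.float64(-9.3)), (10, np.float64(-7.5)), (16, np.float64(-5.7)), (22, np.float64(-3.9)), (28, np.float64(-2.1)), (34, np.float64(-0.3))]
```

The arm's centre line matches 0.60 rad: -4.7 mm measured against -5.0 mm expected at jig x -20. The lever is still and the grip is firm, so I hand in.

```bash
python3 -c "
from workcell import *
print(job_done())"
```

```text
the job is handed in; nothing more can be done
None
```

The job is handed in with the hood fully open, the screwdriver lying on the bench clear of the jig, and the feed lever held in its third notch (about 0.60 rad); the vial, rock and sanding block were not touched, and no verdict came back.

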